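Press home the push rivets of a plaque in fixing order

TASK

Fix the aluminium face plate to its wooden board by pressing the four black push rivets fully home with a fingertip, one at a time and gently, nothing gripped or lifted: first the rivet at the plate's clipped corner (it locates the plate), then the one diagonally opposite (it squares the plate), then the other two in either order. The plaque should stay where it lies, and the tools lying round it should be left alone.

Things in the scene. Friction and masses are not known exactly. Their poses are not given: they have to be found in the camera images.
- plaque: Plaque lying loose and flat, turned any way: dark wooden board 224x154x12 mm (long side x); on it, over 3 mm foam, an aluminium plate 200x130x3 mm, upper face 18 mm above the table. About 0.8 kg. Origin: centre of the underside, z up. The plate's corner at +x +y is clipped at 45 degrees (28 mm of each edge; wood shows); the others are square. A chrome emblem 90x36x14 mm is fixed in its middle.
- head_datum (a point): Centre of the top of the rivet at the clipped corner, x +76, y +43 mm on the plaque. Black pin, flat round head 14 mm across, 3.5 mm thick, shank 5.6 mm, in a collar 18 mm across that rises 2.2 mm above the plate. Head top starts 31 to 33 mm above the table; home, with the head on its collar, 24 mm. It slides down at about 4 N and stays; pressed on, the foam gives 1 mm per 15 N, 2 mm at most.
- head_opposite (a point): The same for the rivet diagonally opposite the clipped corner, at x -76, y -43 mm of the plaque.
- head_side_a (a point): The same for the rivet at x -76, y +43 mm of the plaque.
- head_side_b (a point): The same for the rivet at x +76, y -43 mm of the plaque.
- rivet_datum (a joint): How far the rivet at the clipped corner has been pressed in, m: 0 fully out, 0.009 home (it starts between 0 and 0.002).
- rivet_opposite (a joint): The same for the diagonally opposite rivet.
- rivet_side_a (a joint): The same for the rivet at x -76, y +43 mm of the plaque.
- rivet_side_b (a joint): The same for the rivet at x +76, y -43 mm of the plaque.
- marker: Black paint marker, 136 mm long, 14 mm thick, lying beside one long side of the board; origin at its middle, on the table. A bystander.
- brush: Thin wooden paint brush, 191 mm long, 11 mm thick, lying beside the other long side of the board; origin at its middle, on the table. A bystander.
- clamp: Spring clamp, 62x113 mm, 21 mm high, lying beside one short side of the board; origin at its middle, on the table. A bystander.
- tape: Roll of tape, 66 mm across, 10 mm high, lying flat beside the other short side of the board; origin at its middle, on the table. A bystander.
- block: Cork sanding block, 112x69x30 mm, lying apart to the right of the work; origin at the middle of its underside. A bystander.

How it is judged (in metres and radians):
On the way, in this order (a step that is already met when the one before it is completed fails the run):
1. the rivet at the clipped corner is home while the other three still stand proud (value of joint rivet_datum above 0.0075 m and value of joint each of rivet_opposite, rivet_side_a, rivet_side_b below 0.004 m), for 0.1 s.
2. the diagonally opposite rivet is home too while the last two still stand proud (value of joint each of rivet_datum, rivet_opposite above 0.0075 m and value of joint each of rivet_side_a, rivet_side_b below 0.004 m), for 0.1 s.
3. one of the last two rivets is home while the other still stands proud (((value of joint rivet_side_a above 0.0075 m and value of joint rivet_side_b below 0.004 m) or (value of joint rivet_side_b above 0.0075 m and value of joint rivet_side_a below 0.004 m))), for 0.1 s.
At the end, for the whole second after the job is handed in: All four rivets are home (within 1.5 mm of the end of their 9 mm travel); the plaque lies flat and still, within 30 mm of where it lay (value of joint each of rivet_datum, rivet_opposite, rivet_side_a, rivet_side_b above 0.0075 m and distance of plaque from where it was at the start of the episode below 0.03 m and angle between plaque's own z axis and vertical below 0.03 rad and linear speed of plaque below 0.02 m/s); the robot touches nothing.
It fails at once if the plaque is lifted or tipped (height (world z) of plaque above 0.01 m or angle between plaque's own z axis and vertical above 0.1 rad).
It fails at once if the plaque is pushed more than 30 mm from where it lay (distance of plaque from where it was at the start of the episode above 0.03 m).
It fails at once if the fingers press on the plaque or its rivets with more than 35 N (not gently) (contact force between the fingers and plaque above 35 N).
It fails at once if a bystander is moved more than 25 mm (distance of any of marker, brush, clamp, tape, block from where it was at the start of the episode above 0.025 m).
It also fails if it takes over 51 s, if anything falls off the work surface, if the arm or the gripper's body presses on something with over 40 N, if the wrist force passes 120 N, or if a joint passes its speed limit or range.

ROBOT

A 7-joint arm with a two-finger parallel gripper is mounted at the origin on a cart in front of the work surface, level with it; the furniture and walls round the work are solid. World frame = base frame: x ahead of the robot, y to its left, z up, the work surface at z = 0. Lengths are in mm, angles in rad, forces in N, time in s.
With the tool pointing down it reaches from about 400 to 900 mm from the base axis. Payload 5.6 kg.
Tool frame: the origin (TCP) lies midway between the tips of the shut fingers; the grasp point (between the pads) lies 19 mm behind it; x points along the fingers, y is the direction in which the jaws open and shut, and the axes are right-handed (so a half turn about x gives the same grasp; the last joint's range is limited). The gripper opens to 92 mm and grips with 3 to 60 N. Pads are 20 mm wide; open, the fingers measure 128 mm over their backs; the gripper's body (75 mm by 189 mm) begins 69 mm behind the grasp point.
Start: joints at [1.146, 0.468, -0.012, 1.603, 0.006, 1.071, -0.056], TCP at [242.144, -603.221, 214.592] pointing down, gripper open.
Joint ranges: [-2.53, 2.53], [-0.31, 2.02], [-1.57, 1.55], [0.28, 2.44], [-1.29, 4.43], [0.15, 1.84], [-2.92, 2.92]. Speed limits (rad/s): [2.57, 2.57, 3.14, 3.14, 3.14, 3.14, 3.14].

INTERFACE

Orientations are given as a rotation vector (axis times angle).
In Python, from cell import robot, grip, kin, viewer gives the robot as it stands. Calls block until the motion is done:
- robot.movep(position, orientation): joint-space move of the TCP to a pose.
- robot.servo_line(position, feed=150, rotation=None): straight line of the TCP; rotation=None keeps the orientation; feed is the mean speed in mm/s.
- robot.goto_joints(angles): joint-space move.
- grip(opening, newtons=None): opening from 0.0 (shut) to 1.0 (fully open); newtons is the grip in N (None keeps the last); returns when the fingers have stopped.
- robot.hold(seconds).
- kin.ik(position, orientation): joint angles nearest the present ones, or None.
- robot.observe(): the state.
- viewer.read_camera(name): name is "scene" or "top"; returns the picture (420x560x3 uint8, red, green, blue); there is no depth.
- viewer.camera_info(name): a dict with "camera_matrix" (3x3 intrinsics, pixels), "R" (3x3) and "t" (3): a world point X has camera coordinates R X + t. Camera axes: x right, y down, z forward; pixel columns grow to the right and rows downward; lengths in mm; the calibration is good to about 2 mm. A picture is of the moment at which its call begins. camera_info takes no time and is no camera call.
A pose or a line that the arm cannot do raises robot.IKError and nothing moves.
- robot.job_done(): hands the job in, once; it reports no verdict.
Trained networks look in the newest picture that a camera, given by its name, has taken for a name from the list of things; names that differ only in an ending like _2 or _b are one class to them, and where a whole thing is asked for, a point or a joint stands for the part that bears it (a point fixed in the world has none). Each returns a list of dicts, best first, with "confidence" (0 to 1); they miss things now and then, are a little off and sometimes report something else, mostly with a low value. They report only what shows in the picture. A call takes as long as a camera call.
- viewer.silhouettes(name, camera): "mask" (420x560 bool, what is visible of it).
- viewer.pinpoint(name, camera): "at" ([x, y, z] in mm, in the coordinates of the camera as it stood for that picture, good to about 4 mm: a listed point, or the origin of a listed thing).
The state is a dict: "t": time; "joints": joint angles; "joint_velocities": joint speeds; "joint_torque": joint torques, N m; "tcp_pos": TCP position; "tcp_rot": TCP orientation; "contact_force": force on the tool from outside, world axes, zero at the start; "wrist_torque": the same for the moment, N m; "grip_width": opening from 0.0 (shut) to 1.0 (fully open).
Only numpy, scipy, OpenCV 4.12 (cv2) and the standard library are available. Lean on these libraries where they do the work, as an engineer would, in place of code of your own. Each camera call takes 0.05 s, during which the arm holds its last target. There are 200 camera calls.

## Working session

There is one attempt and no reset: what is moved stays moved. The work goes in short steps, each a Python script; the robot and the scene stay as the last script left them, time stands still between calls to the robot, and variables do not carry over. Pictures are saved under pics/ and viewed, on a budget of 10 in all, crops included, one or two more only if the job needs it, and the job is handed in when it is done.

```bash
mkdir -p pics; ls
python3 - <<'E'
from cell import robot, grip, kin, viewer
import cv2,numpy as np
for n in ("scene","top"):
    im=viewer.read_camera(n); cv2.imwrite(f"pics/{n}0.png",im[:,:,::-1])
    c=viewer.camera_info(n); R=np.array(c["R"]);t=np.array(c["t"])
    print(n,np.round(-R.T@t),np.round(R[2],2),np.array(c["camera_matrix"])[0,0])
    for k in ["plaque","head_datum","head_opposite","head_side_a"]:
        for d in viewer.pinpoint(k,n)[:5]:
            print(k,round(d["confidence"],2),np.round(R.T@(np.array(d["at"])-t),1))
o=robot.observe();print(o["t"],o["tcp_rot"],o["contact_force"],o["grip_width"])
E
```

```text
pics
scene [ -48.  652. 1155.] [ 0.41 -0.49 -0.77] 499.5738858190223
plaque 0.9 [ 544.  -149.3   -0.6]
top [ 268.  -73. 1315.] [ 0.21  0.01 -0.98] 509.1570671779799
plaque 0.67 [ 537.8 -147.1    2. ]
plaque 0.16 [ 495.2 -434.7   -1.4]
head_datum 0.56 [ 511.5 -227.8   29.4]
head_datum 0.52 [ 595.  -219.7   25.8]
head_opposite 0.56 [486.3 -79.6  32. ]
head_side_a 0.59 [573.5 -67.2  34.3]
head_side_a 0.56 [ 511.  -230.2   31.1]
head_side_a 0.28 [ 535.  -147.7    1.5]
0.5 [ 2.01244677  0.38879223 -2.01251279] [0.55734219 0.74004291 0.33543835] 0.9990416540680723
```

View pics/top0.png

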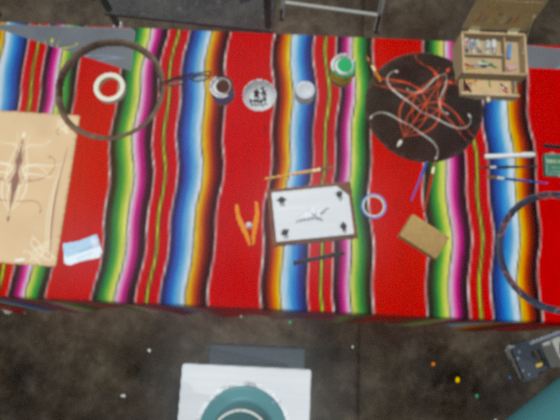

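View pics/scene0.png

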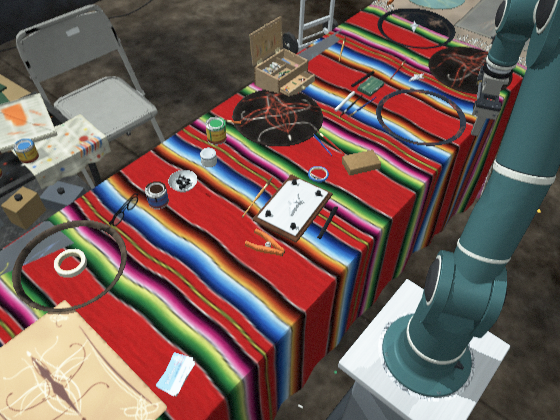

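The top view shows the plaque at about (313,213). The clipped corner appears to be at the upper right, (347,186), which is far +x, −y. I'll enlarge both views to confirm.

Run:
```python
import cv2,numpy as np
a=cv2.imread("pics/top0.png")[172:252,262:372]; b=cv2.imread("pics/scene0.png")[165:245,245:345]
f=lambda x:cv2.resize(x,None,fx=400/x.shape[1],fy=400/x.shape[1],interpolation=cv2.INTER_CUBIC)
a,b=f(a),f(b);h=min(len(a),len(b));cv2.imwrite("pics/zoom0.png",np.hstack([a[:h],b[:h]]))
```

```text
(no output)
```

View pics/zoom0.png

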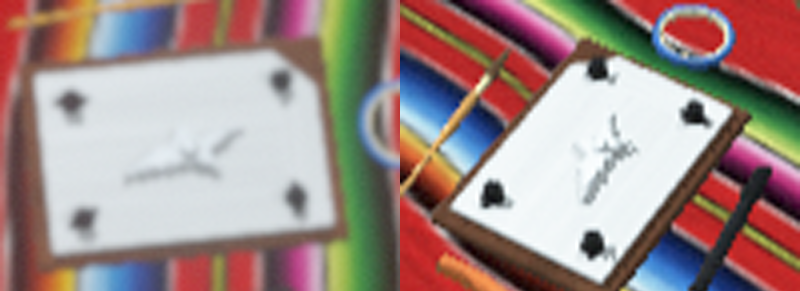

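The zoom confirms it. The clipped corner is at the upper right in the top view, zoom (305,60). In the scene view it is at the upper left corner, (580,50). I'll fit the plaque pose from the plate's bright outline, taken to the plane z=18.

```bash
cat > h.py <<'E'
from cell import robot, grip, kin, viewer
import cv2,numpy as np
P={"datum":(76,43),"opposite":(-76,-43),"side_a":(-76,43),"side_b":(76,-43)}
def plate(n,seed):
    im=viewer.read_camera(n); c=viewer.camera_info(n)
    K,R,t=[np.array(c[k],float) for k in("camera_matrix","R","t")]
    # rectify plane z=18 to 2 px/mm, 360x360 mm window centred on seed
    S=np.array([[.5,0,seed[0]-180],[0,.5,seed[1]-180],[0,0,18],[0,0,1]])
    H=K@np.hstack([R,t[:,None]])@S
    w=cv2.warpPerspective(im,np.linalg.inv(H),(720,720),flags=cv2.INTER_CUBIC)
    hsv=cv2.cvtColor(w,cv2.COLOR_RGB2HSV)
    m=((hsv[...,1]<60)&(hsv[...,2]>130)).astype(np.uint8)
    m=cv2.morphologyEx(m,cv2.MORPH_OPEN,np.ones((9,9)))
    k,lab,st,_=cv2.connectedComponentsWithStats(m); 
    i=1+np.argmax(st[1:,4]); pts=np.argwhere(lab==i)[:,::-1].astype(np.int32)
    (u,v),s,_=r=cv2.minAreaRect(pts); b=cv2.boxPoints(r)
    e=max([b[1]-b[0],b[2]-b[1]],key=np.linalg.norm)
    yaw=np.arctan2(e[1],e[0]); yaw=yaw if yaw<0 else yaw-np.pi   # +x of plaque is towards -y
    return np.array([u/2+seed[0]-180,v/2+seed[1]-180]),yaw,np.sort(s)/2,w,m
def pt(c,yaw,p): return np.array(c)+np.array([[np.cos(yaw),-np.sin(yaw)],[np.sin(yaw),np.cos(yaw)]])@p
E
python3 - <<'E'
from h import *
for n in("top","scene"):
    c,y,s,w,m=plate(n,(540,-148)); print(n,c.round(1),round(y,4),s.round(1))
    print({k:pt(c,y,p).round(1).tolist() for k,p in P.items()})
    o=w.copy()
    for p in P.values():
        q=((pt(c,y,p)-[360,-328])*2).astype(int); cv2.circle(o,tuple(map(int,q)),14,(0,255,0),1)
    cv2.imwrite(f"pics/r_{n}.png",o[:,:,::-1])
a=[cv2.imread(f"pics/r_{n}.png")[160:560,160:560] for n in("top","scene")]
cv2.imwrite("pics/r.png",np.hstack(a))
E
```

```text
top [ 561.5 -145.1] -1.4215 [178.  208.1]
{'datum': [615.3, -213.9], 'opposite': [507.7, -76.3], 'side_a': [592.7, -63.6], 'side_b': [530.3, -226.7]}
scene [ 542.9 -148.5] -1.4216 [133.1 206. ]
{'datum': [596.7, -217.3], 'opposite': [489.1, -79.7], 'side_a': [574.1, -66.9], 'side_b': [511.7, -230.0]}
```

View pics/r.png

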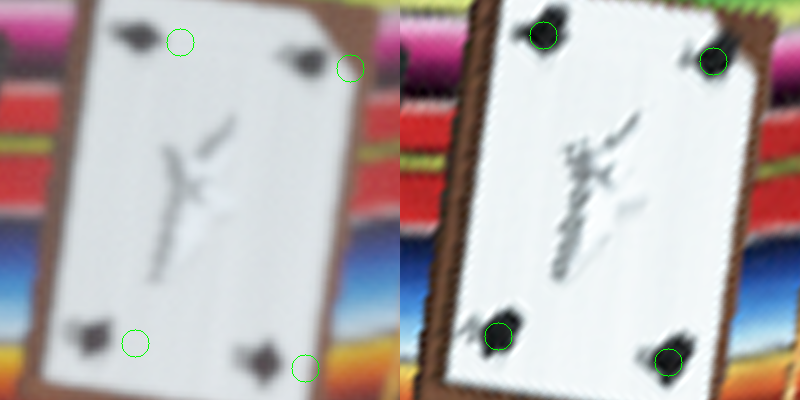

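The scene fit gives a plate of 133x206 mm and its circles sit on the rivet bases. It agrees with the networks to within 3 mm. The top fit is no good because the bright stripe merged into the plate outline (178 mm wide), so I'm dropping it. Next I'll shut the gripper, hover over the datum rivet and check.

```bash
cat >> h.py <<'E'
from scipy.spatial.transform import Rotation as Ro
C,YAW=(542.3,-148.5),-1.4216
def down(psi):
    x=np.array([0,0,-1.]);y=np.array([np.cos(psi),np.sin(psi),0])
    return Ro.from_matrix(np.c_[x,y,np.cross(x,y)]).as_rotvec()
E
python3 - <<'E'
from h import *
q0=np.array(robot.observe()["joints"]); best=None
for psi in YAW+np.arange(4)*np.pi/2:
    qs=[kin.ik([*pt(C,YAW,p),z],down(psi)) for p in P.values() for z in(24,70)]
    if any(q is None for q in qs): print(psi,"no");continue
    d=max(np.abs(np.array(q)-q0).max() for q in qs); print(round(psi,3),round(d,2))
    if best is None or d<best[0]: best=(d,psi)
psi=best[1]; open("psi","w").write(str(psi)); print(psi)
grip(0.0)
x,y=pt(C,YAW,P["datum"])
robot.movep([x,y,160],down(psi)); robot.servo_line([x,y,48],feed=120)
robot.hold(.2);o=robot.observe();print(o["t"],o["tcp_pos"],o["contact_force"],o["grip_width"])
im=np.hstack([cv2.resize(viewer.read_camera(n)[a:a+120,b:b+120],(400,400),interpolation=cv2.INTER_CUBIC) for n,a,b in(("top",150,260),("scene",140,245))])
cv2.imwrite("pics/hover.png",im[:,:,::-1])
E
```

```text
-1.422 1.47
0.149 0.67
1.72 1.71
3.291 2.81
0.14919632679489658
5.1417 [ 596.58473269 -217.49475932   48.81477812] [ 0.81367062 -0.75264011  0.38588431] 0.002997984687504205
```

View pics/hover.png

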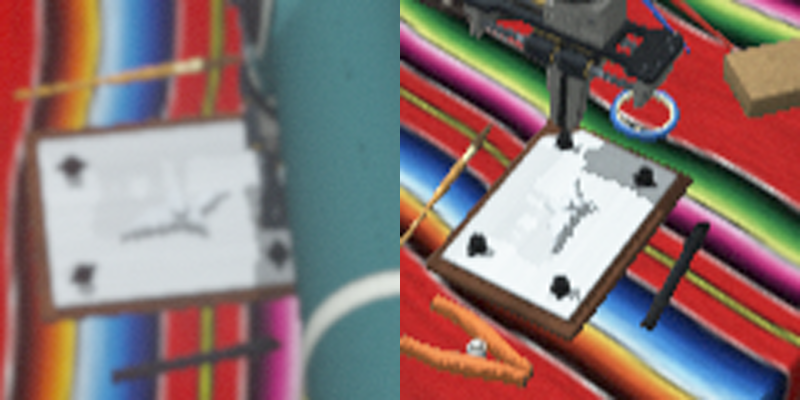

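In the scene view the closed fingertips are right above the clipped-corner rivet, at (563,132), and nothing else is close. Now I'll press it with force feedback.

```bash
cat >> h.py <<'E'
def press(k):
    psi=float(open("psi").read()); x,y=pt(C,YAW,P[k])
    if np.hypot(*(np.array(robot.observe()["tcp_pos"])[:2]-[x,y]))>5:
        robot.movep([x,y,70],down(psi))
    robot.servo_line([x,y,36],feed=60); robot.hold(.2)
    f0=np.array(robot.observe()["contact_force"]); log=[]; z=34.5
    while z>21.5:
        robot.servo_line([x,y,z],feed=20)
        o=robot.observe(); f=np.array(o["contact_force"])-f0
        log.append((z,round(o["tcp_pos"][2],1),*f.round(1)))
        if f[2]>13: break
        z-=1 if z>25.5 else .4
    robot.hold(.2); o=robot.observe(); print(k,o["t"],np.round(o["tcp_pos"],1),(np.array(o["contact_force"])-f0).round(1))
    for l in log: print(*l)
    robot.servo_line([x,y,70],feed=100)
E
python3 -c "
from h import *
press('datum'); print(robot.observe()['t'])"
```

```text
datum 10.9917 [ 596.4 -217.3   23. ] [-1.7  0.4 12.2]
34.5 34.5 -0.7 -0.3 -2.0
33.5 33.5 -0.4 0.8 -1.6
32.5 32.4 -0.5 -0.4 0.2
31.5 31.7 -0.1 -0.4 -0.2
30.5 30.8 -0.6 0.3 2.4
29.5 29.6 -0.3 -0.2 3.3
28.5 28.5 0.5 -1.0 2.8
27.5 27.5 1.0 -0.2 2.0
26.5 26.4 0.7 -0.7 1.8
25.5 25.5 1.2 -1.0 2.0
25.1 25.2 0.9 -1.2 2.4
24.700000000000003 24.8 1.1 -1.2 2.6
24.300000000000004 24.3 1.7 -0.4 3.1
23.900000000000006 23.9 1.4 -1.2 3.1
23.500000000000007 23.7 0.9 0.0 4.9
23.10000000000001 23.6 1.1 0.1 6.0
22.70000000000001 23.4 0.1 -0.8 7.7
22.30000000000001 23.3 -0.2 -0.7 9.5
21.900000000000013 23.1 -0.2 0.1 11.0
21.500000000000014 23.0 -1.5 0.7 12.0
11.625
```

The signature is clear: it slid at about 3 N, then went stiff at 23.7 mm, so it is home. Now the opposite one.

```bash
python3 -c "
from h import *
press('opposite'); print(robot.observe()['t'])
im=np.hstack([cv2.resize(viewer.read_camera(n)[a:a+120,b:b+120],(400,400),interpolation=cv2.INTER_CUBIC) for n,a,b in(('top',150,260),('scene',140,245))])
cv2.imwrite('pics/two.png',im[:,:,::-1])"
```

```text
opposite 18.225 [488.6 -79.7  22.9] [-3.2 -0.7 15.2]
34.5 34.5 0.0 -0.2 0.5
33.5 33.4 -0.9 -0.8 0.1
32.5 32.4 -1.0 -0.3 0.6
31.5 31.7 -1.4 -1.5 2.8
30.5 30.6 -0.9 -0.7 4.5
29.5 29.5 -1.0 -0.4 3.6
28.5 28.5 -0.7 -0.3 2.4
27.5 27.4 -0.6 -0.9 2.6
26.5 26.5 -0.3 -0.7 3.1
25.5 25.5 -1.1 -0.9 3.6
25.1 25.1 -0.1 -0.7 3.8
24.700000000000003 24.7 -1.0 -1.0 3.8
24.300000000000004 24.3 0.1 -0.8 4.1
23.900000000000006 23.9 -0.5 -0.9 4.3
23.500000000000007 23.7 -0.6 -0.7 5.9
23.10000000000001 23.4 -1.0 -0.3 8.2
22.70000000000001 23.3 -2.6 -0.9 9.9
22.30000000000001 23.1 -2.9 -0.1 12.3
21.900000000000013 22.8 -2.7 -0.1 15.6
18.8583
```

View pics/two.png

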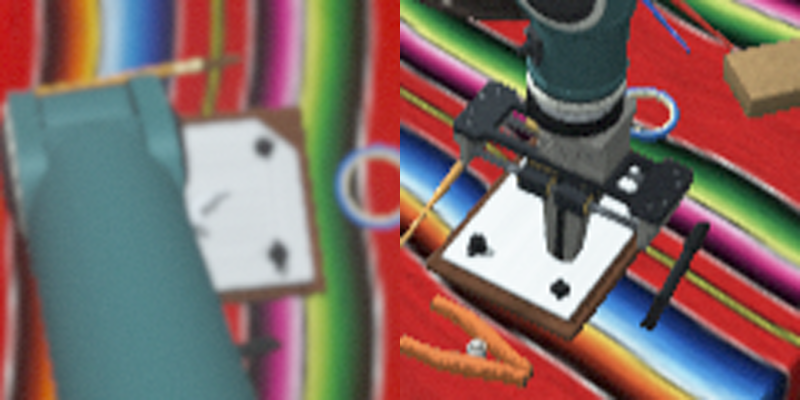

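The plaque hasn't moved. In the top view the datum head at (265,147) sits low, while side_b at (278,253) still stands. The opposite rivet, scene (560,288), is down. Now the last two, followed by a retreat and a check.

```bash
python3 -c "
from h import *
press('side_a'); press('side_b')
x,y=pt(C,YAW,P['side_b']); robot.servo_line([x,y-60,220],feed=200)
q=np.array(robot.observe()['joints']); q[0]+=0.6*np.sign(-1146); 
robot.movep([300,-480,240],down(float(open('psi').read())))
print(robot.observe()['t'])
c,yw,s,w,m=plate('scene',C); print(c,yw,s)
im=np.hstack([cv2.resize(viewer.read_camera(n)[a:a+120,b:b+120],(400,400),interpolation=cv2.INTER_CUBIC) for n,a,b in(('top',150,260),('scene',140,245))])
cv2.imwrite('pics/end.png',im[:,:,::-1])"
```

```text
side_a 25.5083 [573.7 -67.   22.8] [-2.   0.8 14.3]
34.5 34.5 0.3 -0.3 -0.7
33.5 33.4 0.1 0.7 -1.2
32.5 32.6 0.6 0.9 0.1
31.5 31.7 -1.0 0.5 1.8
30.5 30.6 0.3 0.2 3.1
29.5 29.5 0.0 -0.1 2.1
28.5 28.4 -0.1 1.0 2.3
27.5 27.5 0.5 1.4 2.8
26.5 26.5 0.7 -0.4 2.4
25.5 25.5 0.9 0.5 3.4
25.1 25.1 2.4 0.4 3.2
24.700000000000003 24.7 1.4 1.0 3.4
24.300000000000004 24.3 1.7 1.0 3.8
23.900000000000006 23.9 1.5 0.1 3.6
23.500000000000007 23.7 1.0 0.2 5.1
23.10000000000001 23.6 1.8 0.5 6.4
22.70000000000001 23.3 0.1 0.3 8.5
22.30000000000001 23.2 -0.6 0.7 10.6
21.900000000000013 23.0 -1.4 0.8 12.4
21.500000000000014 22.9 -1.9 0.3 14.3
side_b 32.9917 [ 511.2 -230.1   22.8] [-1.6  1.4 13.7]
34.5 34.5 0.1 0.9 -0.6
33.5 33.4 0.0 -0.2 -0.1
32.5 32.4 0.3 -0.5 0.2
31.5 31.7 -0.9 0.5 2.2
30.5 30.7 -0.1 0.2 3.6
29.5 29.5 0.1 0.8 3.7
28.5 28.5 0.7 0.4 2.4
27.5 27.5 -0.1 -1.0 3.0
26.5 26.4 0.3 -0.2 2.7
25.5 25.5 1.1 0.0 3.1
25.1 25.1 2.2 0.9 2.6
24.700000000000003 24.7 1.8 0.1 4.0
24.300000000000004 24.3 0.7 -0.0 3.1
23.900000000000006 23.9 1.2 -0.5 3.5
23.500000000000007 23.7 0.8 -1.4 5.2
23.10000000000001 23.5 -0.7 -0.2 7.8
22.70000000000001 23.3 0.7 -1.3 9.6
22.30000000000001 23.2 -1.9 1.0 11.0
21.900000000000013 23.0 -1.1 0.2 12.4
21.500000000000014 22.8 -2.7 0.7 14.1
35.6833
[ 542.94126587 -148.46658325] -1.4208059 [133.20452881 205.94290161]
```

View pics/end.png

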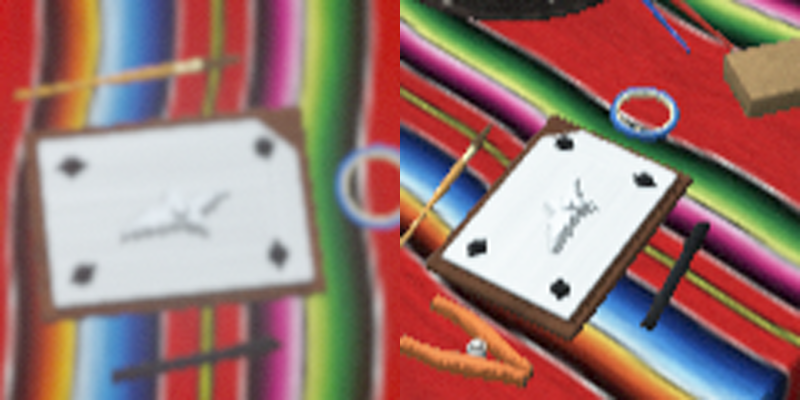

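All four heads now sit low and look alike: top view (72,166), (264,147), (278,253), (83,273). The plaque and the tools are where they were, so I'm handing the job in.

```bash
python3 -c "
from cell import robot
robot.hold(.3); robot.job_done()"
```

```text
the job is handed in; nothing more can be done
```

I pressed all four rivets home with the shut fingertips, in the order clipped corner, diagonally opposite, side_a, side_b, and handed the job in at about 36 s of the 51 s allowed.

- **Rivets:** each one slid down at about 2–4.5 N and then went stiff at a tip height of about 23.7 mm (24 mm is home). I stopped pressing at 12–16 N, below the 35 N limit.
- **Plaque:** a refit of the plate outline after the last press agreed with the first fit to within 0.1 mm and 0.001 rad.
- **Surroundings:** the last pictures show all four heads low and alike. The marker, brush, clamp, tape and block look unmoved, and the arm was clear. I checked the tools by eye only.
- **Failed check:** the first plate fit from the top camera was wrong because a bright cloth stripe merged into the outline. I used the scene camera fit instead, which agreed with the networks to about 3 mm.

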